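# Click the machine's handwheel round to zero

## Robot

A 6-joint arm with a two-finger parallel gripper is mounted at the origin on the work surface. World frame = base frame: x ahead of the robot, y to its left, z up, the work surface at z = 0. Lengths are in mm, angles in rad, forces in N, time in s.
With the tool pointing down it reaches from about 350 to 975 mm from the base axis. Payload 7.1 kg.
Tool frame: the origin (TCP) lies midway between the tips of the shut fingers; the grasp point (between the pads) lies 19 mm behind it (ctrl.grip_point_offset is the distance from the TCP to the grasp point, in mm); z points along the fingers, y is the line along which they close (so a half turn about z gives the same grasp; the last joint's range is limited). The gripper opens to 88 mm and grips with 3 to 60 N. Pads are 20 mm wide; open, the fingers measure 115 mm over their backs; the gripper's body (75 mm by 178 mm) begins 61 mm behind the grasp point.
Start: joints at [1.306, 0.423, 1.63, -0, 1.089, -0.019], TCP at [152.051, 606.206, 222.675] pointing down, gripper open.
Joint ranges: [-3, 3], [-0.9, 2.11], [0.09, 2.58], [-1.31, 4.45], [0.11, 2.69], [-2.54, 2.54]. Speed limits (rad/s): [2.39, 2.39, 3.01, 3.14, 3.14, 3.14].

## Interface

Orientations are given as a rotation vector (axis times angle).
In Python, from workcell import get_obs, optics, close_job, spotter, ctrl gives the robot as it stands. The module is installed in compiled form; this text tells all that it offers.
- The arm moves only by the tool move_arm, never from a script. Its argument "rows" is a list of rows, each a list of 5 numbers: the shift along the tool's x, y, z in cm, then the turn about the tool's z in degrees, then the opening in per cent of the stroke, from 0 (shut) to 100 (fully open). A call has 1 to 10 rows; each row shifts and turns the commanded pose from where the row before left it, along the tool's axes as they then stand; what a row does not reach is not made up. A row lasts 1/8 s, in which the tool goes at most 62.5 mm and 10.7 degrees, less where a joint would pass 70% of its speed; a pose out of reach is approached as far as the arm can. A call with a gripper value outside its range is refused whole. The fingers move at their own pace and stop on an object; the grip force is fixed at half the most. Time passes only in rows, so rows that do not move let the fingers close. It gives the time, the measured TCP pose, the force, the opening and the grip force at its end, in the units of the state.
- get_obs(): the state, without advancing time (a new reading comes with each control period).
- optics.get_image(name): name is "scene" or "side" or "wrist"; returns the picture (400x640x3 uint8, blue, green, red); there is no depth.
- optics.calibration(name): a dict with "camera_matrix" (3x3 intrinsics, pixels), "xyz" and "orientation" of the camera in the world. Camera axes: x right, y down, z forward; pixel columns grow to the right and rows downward; lengths in mm; the calibration is good to about 2 mm. The wrist camera is an equidistant fisheye: a pixel r from the principal point sees the ray r / f radians off the axis. A picture is of the moment at which its call begins: read the wrist's pose just before it. calibration takes no time and is no camera call; for the wrist camera it gives the pose at the moment of the call.
- close_job(): hands the job in; it is judged then, once.
Trained networks look in the newest picture that a camera, given by its name, has taken for a name from the list of things; names that differ only in an ending like _2 or _b are one class to them, and where a whole thing is asked for, a point or a joint stands for the part that bears it (a point fixed in the world has none). Each returns a list of dicts, best first, with "conf" (0 to 1); they miss things now and then, are a little off and sometimes report something else, mostly with a low value. They report only what shows in the picture. A call takes as long as a camera call.
- spotter.find_in(camera, label): "point" ([column, row] in pixels, amid what is visible of it).
- spotter.regions_of(camera, label): "region" (400x640 bool, what is visible of it) and "point" ([column, row] in pixels, amid what is visible of it).
The state is a dict: "t": time; "qpos": joint angles; "qvel": joint speeds; "joint_torque": joint torques, N m; "ee_pos": TCP position; "orientation": TCP orientation; "ft_force": force on the tool from outside, world axes, zero at the start; "moment": the same for the moment, N m; "width": finger opening in mm; "grasp_force": force on a finger pad.
Only numpy, scipy, OpenCV 4.12 (cv2) and the standard library are available. Lean on these libraries where they do the work, as an engineer would, in place of code of your own. Each camera call takes 0.05 s, during which the arm holds its last target. There are 200 camera calls.

## Task

Set the pulse handwheel on the control station to zero: with a fingertip against the lobes of its edge, flick it clockwise (seen from above) by clicks until its white line rests exactly at the arrowhead on the faceplate, and do not click past it. Do it lightly, without gripping the wheel, pressing the emergency stop or lifting or shoving the station, leave the parts and tools around it alone, and finish with the hand clear.

Things in the scene. Friction and masses are not known exactly. Their poses are not given: they have to be found in the camera images.
- station: Loose desktop handwheel station, about 2 kg, on rubber feet: grey housing 240 (x) x 150 (y) mm, aluminium faceplate 68 mm above the bench. Origin: centre of the underside; z up, +x towards the end with the controls. At x = +78 mm stand two black selector knobs (y = -45, 0 mm; 19 mm high) and the red emergency stop (y = +45 mm). The wheel's upright axis is at x = -45, y = 0 mm.
- wheel_top (a point): Centre of the handwheel's top face, on its axis, 96 mm above the bench. Black wheel 20 mm thick, underside 8 mm above the faceplate. Round core of 70 mm diameter; five lobes 72 degrees apart, each an upright 18 mm diameter cylinder centred 41 mm from the axis (100 mm over the lobes), with scallops 15 mm deep between them. Nothing else stands within 90 mm of the axis.
- zero_line (a point): Outer end of the white line on the wheel's top, 48 mm from the axis, over the middle of one lobe; the line runs from there 31 mm inwards along the radius. The other four lobes are plain. It turns with the wheel.
- arrow_tip (a point): Tip of the zero index: a flat black arrowhead, 14 mm long, on the faceplate on the wheel's +x side (station frame), pointing at the wheel's axis from 54.5 mm away. It is one of a ring of 25 flat black marks, one per click, 56 to 65 mm from the axis.
- wheel (a joint): Angle of the handwheel in rad: 0 with its white line at the arrowhead, growing clockwise seen from above (negative: still to go). A sprung detent rests it at every multiple of 0.2513 rad (25 clicks a turn); past halfway between two rests it snaps on to the next. A click takes about 3 N at the lobes. It starts 3 to 7 clicks short of 0.
- estop (a joint): Red mushroom emergency stop of the station, 35 mm diameter, its top 31 mm above the faceplate; 0 = out, 0.006 m = pressed in. To be left alone.
- estop_top (a point): Centre of the top of the emergency stop.
- coupling: Bystander: loose aluminium shaft coupling standing upright, 40 mm diameter, 45 mm high, origin at its underside. Leave alone.
- plug: Bystander: loose dark steel round cable plug standing upright, 32 mm diameter, 52 mm high, origin at its underside. Leave alone.
- driver: Bystander: loose screwdriver with a black handle, 190 mm long, lying beside the station. Leave alone.

How it is judged (in metres and radians):
At the end, for the whole second after the job is handed in: The wheel rests in its zero notch, white line at the arrowhead within 0.07 rad (a click is 0.25 rad); the emergency stop is out; the station lies flat, within 25 mm of where it was, and the bystanders within 20 mm (value of joint wheel between -0.07 and 0.07 rad and velocity of joint wheel between -0.2 and 0.2 rad/s and value of joint estop below 0.003 m and distance of station from where it was at the start of the episode below 0.025 m and angle between station's own z axis and vertical below 0.05 rad and distance of each of coupling, plug, driver from where it was at the start of the episode below 0.02 m); the robot touches nothing.
It fails at once if the wheel is clicked past zero, or wound back anticlockwise beyond its farthest start (value of joint wheel above 0.2 rad or value of joint wheel below -2.1 rad).
It fails at once if the wheel is gripped or struck hard (over 30 N) (contact force between the fingers and wheel above 30 N).
It fails at once if the emergency stop is pressed (value of joint estop above 0.004 m).
It fails at once if the station is lifted, tipped, or shoved more than 25 mm (height (world z) of station above 0.01 m or angle between station's own z axis and vertical above 0.1 rad or distance of station from where it was at the start of the episode above 0.025 m).
It fails at once if a bystander is moved or lifted (distance of any of coupling, plug, driver from where it was at the start of the episode above 0.02 m).
It also fails if it takes over 67 s, if anything falls off the work surface, if the arm or the gripper's body presses on something with over 40 N, if the wrist force passes 120 N, or if a joint passes its speed limit or range.

## Working session

There is one attempt and no reset: what is moved stays moved. The work goes in short steps, Python scripts to look and compute and a tool call to move; the robot and the scene stay as the last step left them, time stands still between calls to the robot, and variables do not carry over. Pictures are saved under pics/ and viewed, at most 10 in all, crops included, and the job is handed in when it is done.

Besides the shell and the picture viewer there is one more tool, called after "Call:" by a JSON object that holds its "fn" and its "kwargs". move_arm: Moves the arm, as the interface text tells. Its arguments: {"type":"object","properties":{"rows":{"type":"array","items":{"type":"array","items":{"type":"number"}}}},"required":["rows"]}

```bash
mkdir -p pics; cat > h.py <<'E'
import numpy as np, cv2
from scipy.spatial.transform import Rotation as R
from workcell import get_obs, optics, close_job, spotter, ctrl
def cal(n):
    c=optics.calibration(n); o=np.array(c["orientation"],float)
    Rm=o if o.shape==(3,3) else R.from_rotvec(o).as_matrix()
    return np.array(c["camera_matrix"]),np.array(c["xyz"]),Rm
def ray(n,p,c=None):
    K,t,Rm=c or cal(n); u=(p[0]-K[0,2])/K[0,0]; v=(p[1]-K[1,2])/K[1,1]
    if n=="wrist":
        r=np.hypot(u,v); s=np.sin(r)/max(r,1e-9); d=np.array([u*s,v*s,np.cos(r)])
    else: d=np.array([u,v,1.])
    return t,Rm@d
def atz(n,p,z,c=None):
    t,d=ray(n,p,c); return t+d*(z-t[2])/d[2]
def proj(n,P,c=None):
    K,t,Rm=c or cal(n); q=Rm.T@(np.array(P)-t)
    if n=="wrist":
        r=np.hypot(q[0],q[1]); a=np.arctan2(r,q[2]); s=a/max(r,1e-9); q=np.array([q[0]*s,q[1]*s,1])
    return np.array([K[0,0]*q[0]/q[2]+K[0,2],K[1,1]*q[1]/q[2]+K[1,2]])
Z=dict(wheel_top=96,zero_line=96,arrow_tip=68,estop_top=99,coupling=22,plug=26,driver=12,station=68)
E
cat > l.py <<'E'
from h import *
print({k:np.round(v,3).tolist() if not isinstance(v,(int,float)) else v for k,v in get_obs().items()})
print(optics.calibration("wrist"))
for n in ["scene","side","wrist"]:
    c=cal(n); im=optics.get_image(n); cv2.imwrite(f"pics/a_{n}.png",im)
    for k,z in Z.items():
        for d in spotter.find_in(n,k)[:2]:
            print(n,k,round(d["conf"],2),np.round(d["point"]),np.round(atz(n,d["point"],z,c)))
a=[cv2.imread(f"pics/a_{n}.png") for n in ["scene","side"]]
cv2.imwrite("pics/a.png",cv2.resize(np.vstack(a),(480,600)))
E
python3 l.py
```

```text
{'t': 0.0, 'qpos': [1.306, 0.424, 1.631, -0.0, 1.089, -0.019], 'qvel': [0.001, 0.002, -0.001, 0.001, -0.0, 0.001], 'joint_torque': [-0.003, -54.461, -27.366, 0.064, 0.023, -0.0], 'ee_pos': [151.906, 605.679, 221.919], 'orientation': [-0.385, -3.118, 0.002], 'ft_force': [0.025, 0.051, 0.218], 'moment': [0.01, -0.027, -0.058], 'grasp_force': 0.0, 'width': 87.74204030902455}
{'camera_matrix': array([[309.70691629,   0.        , 322.64513817],
       [  0.        , 309.70691629, 198.94655246],
       [  0.        ,   0.        ,   1.        ]]), 'xyz': array([ 87.28179258, 621.82087342, 383.81234311]), 'orientation': array([2.31110826, 1.80327279, 0.22829153])}
scene wheel_top 0.56 [304. 190.] [564.  -6.  96.]
scene wheel_top 0.56 [259. 189.] [ 567. -102.   96.]
scene zero_line 0.89 [304. 190.] [566.  -5.  96.]
scene arrow_tip 0.92 [294. 228.] [653. -16.  68.]
scene estop_top 0.45 [299. 230.] [687.   0.  99.]
scene coupling 0.87 [233. 212.] [ 561. -170.   22.]
scene coupling 0.39 [296. 226.] [598. -21.  22.]
scene plug 0.49 [260. 188.] [ 474. -127.   26.]
scene station 0.87 [295. 226.] [645. -15.  68.]
side wheel_top 0.6 [302. 219.] [553. -18.  96.]
side wheel_top 0.49 [324. 200.] [604.  30.  96.]
side zero_line 0.95 [300. 222.] [547. -27.  96.]
side zero_line 0.26 [327. 237.] [593. -75.  96.]
side arrow_tip 0.89 [329. 241.] [600. -59.  68.]
side arrow_tip 0.73 [362. 206.] [687.  29.  68.]
side estop_top 0.68 [326. 242.] [590. -89.  99.]
side estop_top 0.45 [366. 206.] [686.  -5.  99.]
side coupling 0.92 [319. 302.] [ 565. -167.   22.]
side coupling 0.49 [367. 208.] [710.  72.  22.]
side plug 0.8 [266. 294.] [ 469. -136.   26.]
side driver 0.59 [326. 200.] [623. 122.  12.]
side station 0.56 [326. 239.] [597. -54.  68.]
side station 0.19 [302. 217.] [555.  16.  68.]
```

View pics/a.png

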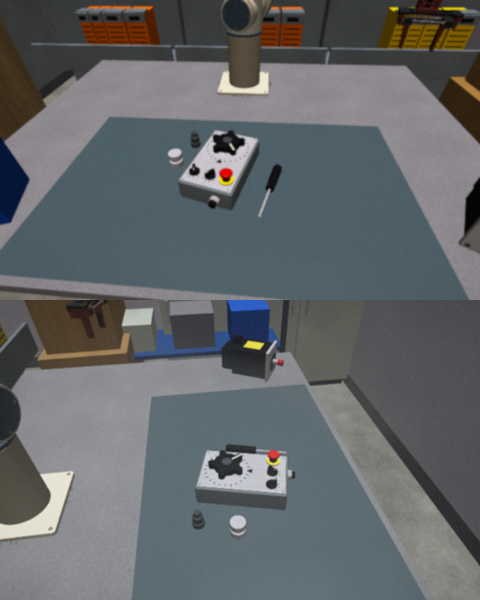

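The picture shows the station with its control end towards scene-bottom, yawed slightly to -y. The wheel is near world (560,-12). The coupling and plug are on the -y side, the driver on the +y side.

Call:
{"fn": "move_arm", "kwargs": {"rows": [[-3,-2.4,0,0,0],[-3,-2.4,0,0,0],[-3,-2.4,0,0,0],[-3,-2.4,0,0,0],[-3,-2.4,0,0,0],[-3,-2.4,0,0,0],[-3,-2.4,0,0,0],[-3,-2.4,0,0,0],[-3,-2.4,0,0,0],[-3,-2.4,0,0,0]]}}

```text
t: 2.6
ee_pos: [385.4, 299.4, 222.9]
orientation: [0.385, 3.118, 0.001]
ft_force: [0.6, 0.4, -0.6]
width: 0.5
grasp_force: 0.0
```

Call:
{"fn": "move_arm", "kwargs": {"rows": [[-3,-2.4,0,0,0],[-3,-2.4,0,0,0],[-3,-2.4,0,0,0],[-3,-2.4,0,0,0],[-3,-2.4,0,0,0],[-3,-2.4,0,0,0],[-3,-2.4,0,0,0],[-3,-2.4,0,0,0],[-3,-2.4,0,0,0],[-3,-2.4,0,0,0]]}}

```text
t: 3.85
ee_pos: [617.9, -6.5, 222.7]
orientation: [0.385, 3.118, 0.0]
ft_force: [0.0, 0.4, 0.7]
width: 0.2
grasp_force: 0.0
```

```bash
cat > w.py <<'E'
from h import *
import sys
o=get_obs(); print(o["t"],np.round(o["ee_pos"],1),np.round(o["orientation"],3),np.round(o["ft_force"],1),o["width"])
c=cal("wrist"); im=optics.get_image("wrist")
for k,z in Z.items():
    for d in spotter.find_in("wrist",k)[:2]:
        print(k,round(d["conf"],2),np.round(d["point"]),np.round(atz("wrist",d["point"],z,c),1))
cv2.imwrite(f"pics/{sys.argv[1]}.png",im)
E
python3 w.py b
```

```text
3.85 [617.9  -6.5 222.7] [0.385 3.118 0.   ] [0.  0.4 0.7] 0.18050622677404082
wheel_top 0.75 [300. 119.] [547.  -10.3  96. ]
zero_line 0.83 [300. 124.] [551. -12.  96.]
zero_line 0.31 [302. 148.] [573.9 -15.6  96. ]
arrow_tip 0.55 [302. 149.] [576.2 -18.6  68. ]
estop_top 0.62 [351. 242.] [675.    8.2  99. ]
coupling 0.72 [186. 166.] [ 561.4 -170.8   22. ]
plug 0.78 [196.  82.] [ 464.9 -126.    26. ]
plug 0.56 [182. 166.] [ 559.1 -173.8   26. ]
driver 0.56 [422. 149.] [615.5 121.3  12. ]
driver 0.5 [186. 167.] [ 562.4 -175.9   12. ]
station 0.84 [301. 148.] [575.  -18.7  68. ]
```

View pics/b.png

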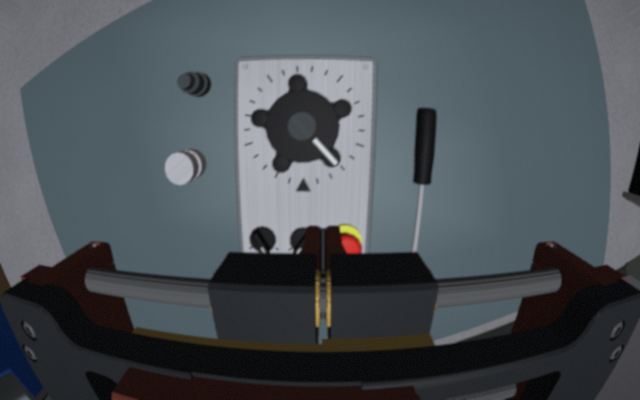

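The wrist view shows the wheel centre at about (302,126). The white line's outer end is at (337,160), the arrow tip at (303,179), and the lobes are at (298,83), (342,107), (282,162) and (262,118). That is about 3 clicks to go; I'll compute it exactly.

```bash
cat > m.py <<'E'
from h import *
c=cal("wrist"); im=cv2.imread("pics/b.png"); g=im.min(2)
from scipy.optimize import least_squares
# rectify top view at z=96 : world grid, 0.5mm/px, rows=+x, cols=+y
def rect(z,x0=480,y0=-80):
    X,Y=np.meshgrid(x0+np.arange(320)*.5,y0+np.arange(280)*.5,indexing="ij")
    P=np.array([[proj("wrist",[x,y,z],c) for x,y in zip(a,b)] for a,b in zip(X,Y)],np.float32)
    return cv2.remap(im,P[...,0],P[...,1],cv2.INTER_LINEAR)
a=rect(96); b=rect(68)
cv2.imwrite("pics/rect.png",cv2.resize(np.hstack([a,b]),None,fx=1.4,fy=1.4))
for n,p,z in [("c",(302,126),96),("line",(337,162),96),("tip",(303,179),68),("l1",(298,83),96),("l2",(342,107),96),("l3",(282,162),96),("l4",(262,118),96)]:
    print(n,np.round(atz("wrist",p,z,c),1))
# line inner/outer from bright pixels inside wheel
m=(g[100:175,285:350]>150).astype(np.uint8); n,L,s,ct=cv2.connectedComponentsWithStats(m); print(s,ct+[285,100])
E
python3 m.py
```

```text
c [552.5  -8.5  96. ]
line [593.2  14.9  96. ]
tip [606.  -23.3  68. ]
l1 [512.4  -2.2  96. ]
l2 [544.2  31.6  96. ]
l3 [580.5 -35.4  96. ]
l4 [535.3 -42.9  96. ]
[[   0    0   65   75 3592]
 [  45    0    6    1    6]
 [  64    0    1    1    1]
 [   0   16   65   59 1131]
 [  28   39   24   26  145]] [[312.97605791 130.35050111]
 [332.5        100.        ]
 [349.         100.        ]
 [328.65959328 156.51282051]
 [324.87586207 151.31034483]]
```

View pics/rect.png

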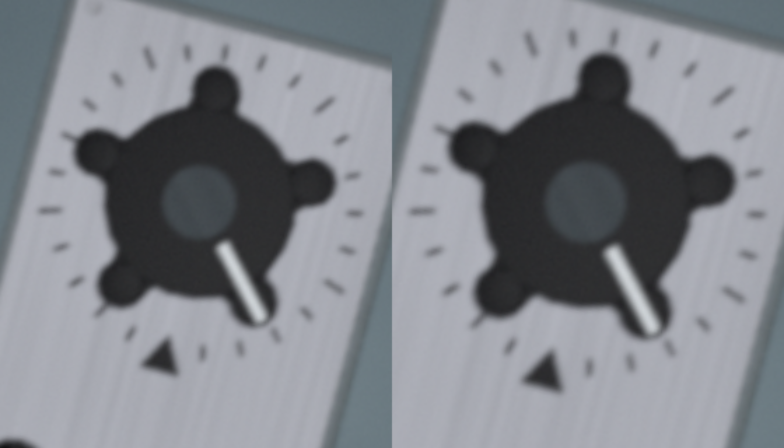

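Measured: axis at (552.5,-8.7), line at 28.6°, arrow at -15.3° with radius 54, so 43.9°, i.e. 3 clicks. I'll use the lobe with the line, entering with shut fingers in the scallop behind it (φ=64.6°, R=52).

Call:
{"fn": "move_arm", "kwargs": {"rows": [[2.64,1.65,0,0,0],[2.63,1.65,0,0,0],[0,0,0,5.7,0],[0,0,0,5.6,0],[0,0,4,0,0],[0,0,4,0,0],[0,0,2,0,0],[0,0,0,0,0]]}}

```text
t: 5.3
ee_pos: [572.7, 40.0, 121.4]
orientation: [-0.688, -3.062, 0.001]
ft_force: [0.2, 0.8, 0.5]
width: 0.4
grasp_force: 0.0
```

```bash
cat > s.py <<'E'
from h import *
import sys
o=get_obs(); print(o["t"],np.round(o["ee_pos"],1),np.round(R.from_rotvec(o["orientation"]).as_matrix()[:,1],3),np.round(o["ft_force"],1),np.round(o["qpos"],2))
A=[]
for n in ["scene","side"]:
    im=optics.get_image(n); u,v=proj(n,[575,0,90]).astype(int)
    A.append(cv2.resize(im[v-50:v+50,u-60:u+60],(480,400) if 0 else (390,325),interpolation=cv2.INTER_CUBIC))
w=optics.get_image("wrist"); cv2.imwrite(f"pics/{sys.argv[1]}.png",np.vstack([np.hstack(A),cv2.resize(w[60:290,140:520],(430,260)) if 0 else cv2.copyMakeBorder(w[60:320,140:520],0,0,200,200,0)]))
E
python3 s.py d
```

```text
5.3 [572.7  40.  121.4] [ 0.428  0.904 -0.002] [0.2 0.8 0.5] [ 0.05  0.49  1.81  0.    0.85 -1.08]
```

View pics/d.png

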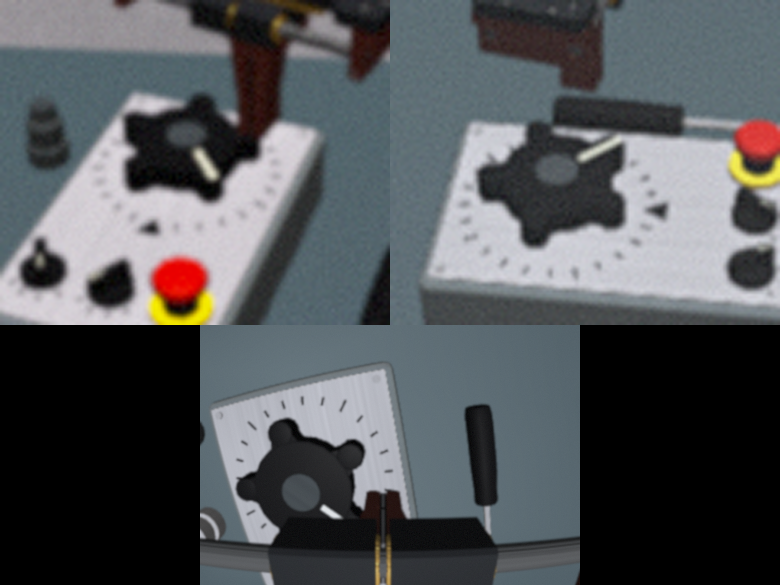

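The views show the shut fingers hovering above the scallop between the line lobe and the next one anticlockwise. TCP is about 2.5 mm off tangentially; I correct that, then descend to z = 81.

Call:
{"fn": "move_arm", "kwargs": {"rows": [[-0.26,-0.06,0,0,0],[0,0,1.3,0,0],[0,0,1.3,0,0],[0,0,1.4,0,0],[0,0,0,0,0]]}}

```text
t: 6.08
ee_pos: [575.0, 37.7, 80.9]
orientation: [-0.69, -3.062, 0.001]
ft_force: [1.1, 0.7, 0.4]
width: 0.3
grasp_force: 0.0
```

```bash
python3 -c "
from h import *
o=get_obs();p=o['ee_pos'][:2]-np.array([552.5,-8.7]);print(o['ee_pos'],np.hypot(*p),np.degrees(np.arctan2(p[1],p[0])),o['ft_force'])"
```

```text
[574.9753513   37.7256334   80.87288812] 51.579849286484894 64.16767387675031 [1.09179668 0.66556449 0.41942839]
```

Call:
{"fn": "move_arm", "kwargs": {"rows": [[-0.36,-0.013,0,4,0],[-0.36,-0.013,0,4,0],[-0.36,-0.013,0,4,0],[-0.36,-0.013,0,4,0],[-0.36,-0.013,0,4,0],[-0.36,-0.013,0,4,0],[-0.36,-0.013,0,4,0],[0,0,0,0,0]]}}

```text
t: 7.08
ee_pos: [595.7, 22.0, 82.8]
orientation: [1.41, 2.807, 0.0]
ft_force: [0.3, 0.1, 1.1]
width: 0.5
grasp_force: 0.4
```

```bash
python3 s.py e; python3 -c "
from h import *
o=get_obs();p=o['ee_pos'][:2]-np.array([552.5,-8.7]);print(o['ee_pos'],np.hypot(*p),np.degrees(np.arctan2(p[1],p[0])),o['ft_force'])"
```

```text
7.075 [595.7  22.   82.8] [0.802 0.597 0.   ] [0.3 0.1 1.1] [ 0.02  0.57  1.78  0.    0.8  -0.62]
[595.65967522  22.10143693  82.78642164] 53.02344841913996 35.51402242109353 [ 0.59514427  1.09986098 -0.15059698]
```

View pics/e.png

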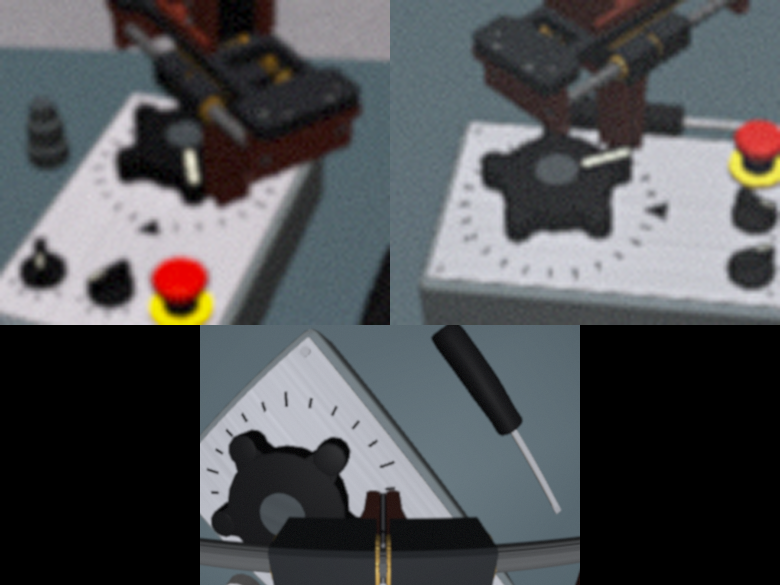

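The side view shows the white line turned, now ending at (630,152) in the montage; the finger is behind its lobe. I'll measure the angle against the earlier frame.

```bash
cat > ang.py <<'E'
from h import *
import sys
c=cal("side"); u,v=proj("side",[575,0,90]).astype(int); ax=np.array([552.5,-8.7])
def ang(f):
    im=cv2.imread(f"pics/{f}.png")[:325,390:780]; m=cv2.inRange(im,(110,150,150),(255,255,255))
    # inside the wheel top disc only
    M=np.zeros_like(m); poly=[(proj("side",[ax[0]+46*np.cos(t),ax[1]+46*np.sin(t),96],c)-[u-60,v-50])*3.25 for t in np.linspace(-1.1,1.1,60)]
    poly+=[(proj("side",[ax[0]+18*np.cos(t),ax[1]+18*np.sin(t),96],c)-[u-60,v-50])*3.25 for t in np.linspace(1.1,-1.1,60)]
    cv2.fillPoly(M,[np.array(poly,np.int32)],255); m&=M
    n,L,s,ct=cv2.connectedComponentsWithStats(m)
    for k in range(1,n):
        if s[k,4]<60: continue
        ys,xs=np.nonzero(L==k); P=np.array([atz("side",(x/3.25+u-60,y/3.25+v-50),96,c)[:2] for x,y in zip(xs,ys)])
        d=P-ax; a=np.degrees(np.arctan2(d[:,1],d[:,0])); r=np.hypot(*d.T)
        w,V=np.linalg.eigh(np.cov(P.T)); e=V[:,1]*np.sign(V[0,1])
        print(f,s[k,4],"mean ang",a.mean().round(1),"dir",np.degrees(np.arctan2(e[1],e[0])).round(1),"r",r.min().round(),r.max().round())
for f in sys.argv[1:]: ang(f)
E
python3 ang.py d e
```

```text
d 180 mean ang 48.8 dir -17.6 r 36.0 46.0
d 263 mean ang 27.1 dir 28.3 r 20.0 46.0
d 255 mean ang -18.5 dir 68.2 r 38.0 46.0
e 169 mean ang 49.3 dir -30.5 r 35.0 44.0
e 279 mean ang 12.9 dir 12.8 r 20.0 46.0
e 103 mean ang -34.3 dir 58.3 r 41.0 46.0
```

One click was made (28.3° to 12.8°) and the station hasn't moved. The finger contacts later than modelled, so I proceed in small steps.

Call:
{"fn": "move_arm", "kwargs": {"rows": [[-0.2,-0.03,0,2.2,0],[-0.2,-0.03,0,2.2,0],[-0.2,-0.03,0,2.2,0],[0,0,0,0,0]]}}

```text
t: 7.72
ee_pos: [597.9, 16.0, 82.6]
orientation: [-1.571, -2.72, 0.001]
ft_force: [-0.5, 0.8, 0.5]
width: 0.8
grasp_force: 0.0
```

```bash
python3 s.py f; python3 ang.py f; python3 -c "
from h import *
o=get_obs();p=o['ee_pos'][:2]-np.array([552.5,-8.7]);print(o['ee_pos'],np.hypot(*p),np.degrees(np.arctan2(p[1],p[0])),o['ft_force'])"
```

```text
7.725 [597.9  16.   82.6] [ 0.866  0.5   -0.001] [-0.5  0.8  0.5] [ 0.01  0.57  1.77 -0.    0.8  -0.52]
f 147 mean ang 44.1 dir -40.4 r 36.0 45.0
f 283 mean ang 0.9 dir -1.1 r 20.0 46.0
[597.86992646  16.27141766  82.59013065] 51.78804811062885 28.828202376235353 [-0.25983854 -0.2461735   1.00184688]
```

Second click made (line ≈ 0°). The third should snap as the finger reaches φ ≈ 15–20°; I advance slowly to φ ≈ 14°.

Call:
{"fn": "move_arm", "kwargs": {"rows": [[-0.19,-0.004,0,2.1,0],[-0.19,-0.004,0,2.1,0],[-0.19,-0.004,0,2.1,0],[-0.19,-0.004,0,2.1,0],[-0.19,-0.004,0,2.1,0],[-0.19,-0.004,0,2.1,0],[-0.19,-0.004,0,2.1,0],[0,0,0,0,0]]}}

```text
t: 8.88
ee_pos: [603.3, 3.8, 82.7]
orientation: [1.906, 2.497, -0.0]
ft_force: [-0.1, -0.7, 0.7]
width: 0.7
grasp_force: 0.0
```

```bash
python3 s.py g; python3 ang.py g; python3 -c "
from h import *
o=get_obs();p=o['ee_pos'][:2]-np.array([552.5,-8.7]);print(o['ee_pos'],np.hypot(*p),np.degrees(np.arctan2(p[1],p[0])),o['ft_force'])"
```

```text
8.875 [603.3   3.8  82.7] [0.965 0.263 0.   ] [-0.1 -0.7  0.7] [-0.01  0.58  1.76 -0.    0.81 -0.28]
g 360 mean ang 20.2 dir -79.9 r 36.0 47.0
g 287 mean ang -12.7 dir -16.4 r 19.0 46.0
[603.20514588   4.0923427   82.67859511] 52.29393703492729 14.159603828186427 [ 0.69463965 -0.41247207  0.21771255]
```

View pics/g.png

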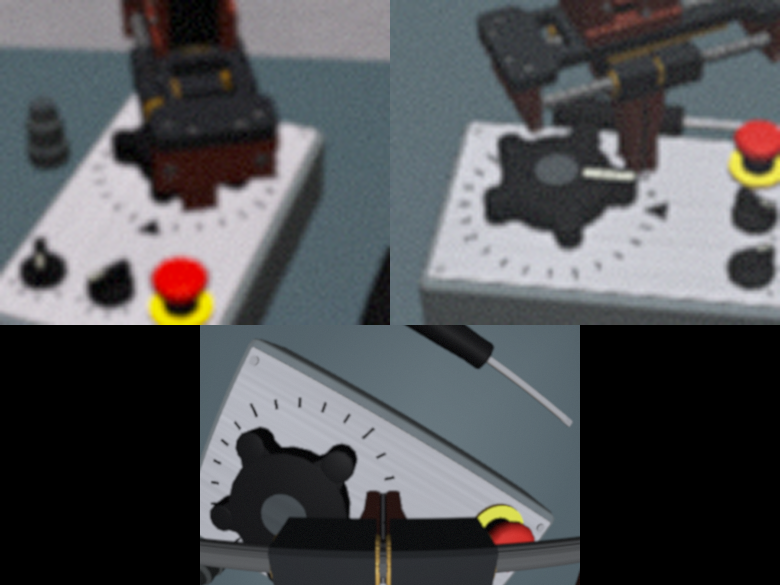

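The side view shows the line at (583,173)–(634,177), pointing towards the arrow; measured about -14.6° versus -15.3° for the arrow, so the third click is made. I back off, rise straight up and look from above.

Call:
{"fn": "move_arm", "kwargs": {"rows": [[0.4,0.2,0,0,0],[0,0,-2,0,0],[0,0,-4,0,0],[0,0,-4,0,0],[0,0,-4,0,0],[-4,4,0,0,0],[-4,4,0,0,0],[0,4,0,0,0],[0,0,0,0,0]]}}

```text
t: 10.15
ee_pos: [742.9, -36.6, 223.6]
orientation: [1.904, 2.497, 0.002]
ft_force: [-0.3, -0.2, -0.6]
width: 0.7
grasp_force: 0.0
```

```bash
python3 s.py k; python3 ang.py k
```

```text
10.15 [742.9 -36.6 223.6] [0.964 0.265 0.002] [-0.3 -0.2 -0.6] [-0.07  0.6   1.33  0.    1.21 -0.33]
k 496 mean ang 17.0 dir -74.5 r 36.0 47.0
k 294 mean ang -13.0 dir -16.8 r 19.0 46.0
```

View pics/k.png

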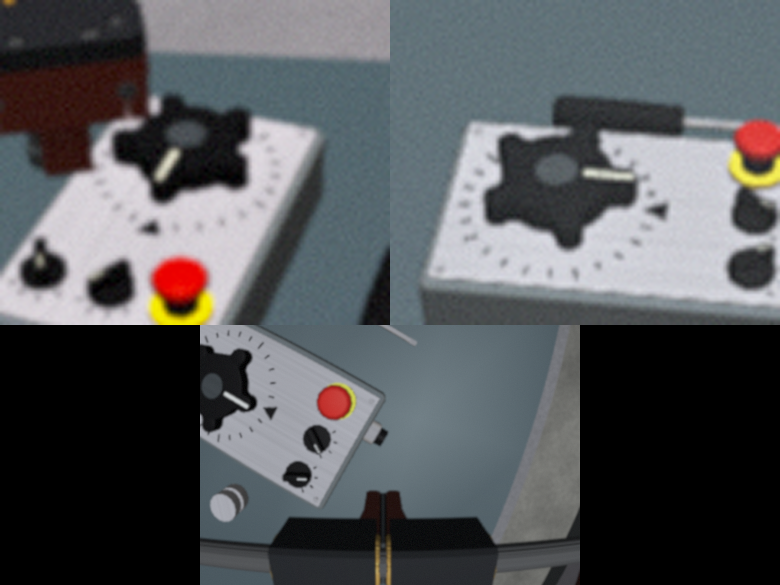

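The wheel's line end is at (250,407) and the arrow tip at (264,409) in the wrist crop; hand clear. I check the parallax by projection.

```bash
python3 -c "
from h import *
c=cal('wrist')
q=lambda u,v,z:atz('wrist',(u-60,v-265),z,c)[:2]
C=q(212,386,96);L=q(250,407,96);I=q(225,393,96);T=q(264,409,68)
print(C,L,T)
for n,a in [('line',L-C),('line2',L-I),('arrow',T-C)]: print(n,np.hypot(*a),np.degrees(np.arctan2(a[1],a[0])))
"
```

```text
[552.661835   -10.59844773] [601.35262207 -22.53704917] [606.43401431 -25.92008651]
line 50.13305246218596 -13.776689164056362
line2 32.35215852695694 -14.11625237345283
arrow 55.91243048279969 -15.904169380925257
```

The line is at -14° and the arrow at -15.9°, well within half a click, so the wheel rests in its zero notch. Handing in.

```bash
python3 -c "
from h import *
print(close_job())"
```

```text
the job is handed in; nothing more can be done
None
```

I flicked the handwheel three clicks clockwise, to its zero notch. The last look put the white line at about -14° and the arrowhead at about -16°, the hand was clear, and the job is handed in; the tool returned no verdict.

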